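# Rock the sorter's seesaw gate and feed the grinding balls to the other tray

## Task

The mill-ball sorter's seesaw gate is tipped so that balls would run into one of its two trays. Press the raised end of the gate down with the fingertips until the gate has rocked fully over and stays there, and only then push the shutter's upright tab sideways to the end of its travel, so that all three steel balls roll down the other chute into the other tray. Do not grasp, lift or touch the balls, and leave the lidded crucible, the weighing bottle and the rubber stopper standing where they are.

Things in the scene. Friction and masses are not known exactly. Their poses are not given: they have to be found in the camera images.
- sorter: ball sorter fixed to the worktop: grey base, aluminium feed channel, a white open tray (110 x 92 mm, outer wall 56 mm high) at either end. Origin on the worktop below the gate's pivot; x level towards the feed's high end (away from the robot, turned up to 0.35 rad), y along the gate to the left tray, z up. Spans x -0.09..0.16, y -0.22..0.22; feed channel up to z 0.16, shutter tab up to 0.19
- gate (a joint): seesaw gate, a 170 mm trough rocking about the sorter's x axis over a pivot at sorter x 0, y 0, z 0.085. Radians, 0 level; +0.3 (stop): left end (+y) raised, balls run to the right tray (-y); -0.3 (stop): right end raised, balls run to the left tray. Starts at, or at once falls to, either stop. Under 2 N on the raised pad rocks it; past level its weight tips it over and it stays
- tip_weight (a point): centre of the steel tip-weight drum (26 mm across, 26 mm long) on the middle of the gate, 40 mm over the pivot; it stands between the two pads, keep clear
- pad_left (a point): centre of the top of the black round press pad (34 mm across, 22 mm high) on the gate's left end; gate level: sorter x -0.072, y +0.090, z 0.112. About 26 mm higher when raised, 26 mm lower (z about 0.084, y about 0.094) when down, tilted 0.3 rad with the gate
- pad_right (a point): the same for the right end, at sorter y -0.090 when level
- shutter (a joint): sliding shutter that holds the balls in the feed channel, m: 0 shut, slides along the sorter's +y to its stop at 0.050 with 1.5 N friction and stays where it is left; balls pass beyond about 0.033
- shutter_tab (a point): middle of the top edge of the shutter's upright grey tab, a plate 34 mm long (sorter x), 6 mm thick (y), 36 mm high below this point. Shut: sorter x 0.0905, y -0.090, z 0.187; pushed on its right (-y) face it moves up to 50 mm in sorter +y. A fixed guide rail lies 42 mm below this point, from sorter y -0.115 to -0.021
- ball_1_center (a point): centre of steel grinding ball 1 (24 mm across, 56 g), first in the feed channel behind the shutter; not to be touched
- ball_2_center (a point): centre of steel grinding ball 2 (24 mm across, 56 g), second in the feed channel behind the shutter; not to be touched
- ball_3_center (a point): centre of steel grinding ball 3 (24 mm across, 56 g), third in the feed channel behind the shutter; not to be touched
- crucible: white porcelain crucible with lid, 43 mm across, 46 mm high, loose bystander in front of the sorter; origin under its centre
- weighing_bottle: glass weighing bottle with lid, 41 mm across, 52 mm high, loose bystander in front of the sorter; origin under its centre
- stopper_1: dark red rubber stopper, 25 mm across, 26 mm high, loose bystander to the right of the feed channel; origin under its centre

How it is judged:
By the outcome, as a careful person would: the job done as asked, in the order asked, and still so for the second after the job is handed in, with the robot touching nothing.
It also fails if it takes over 45 s, if anything falls off the work surface, if the arm or the gripper's body presses on something with over 40 N, if the wrist force passes 120 N, or if a joint passes its speed limit or range.

## Robot

A 7-joint arm with a two-finger parallel gripper is mounted at the origin on a cart in front of the work surface, level with it; the furniture and walls round the work are solid. World frame = base frame: x ahead of the robot, y to its left, z up, the work surface at z = 0. Lengths are in m, angles in rad, forces in N, time in s.
With the tool pointing down it reaches from about 0.425 to 0.925 m from the base axis. Payload 6.8 kg.
Tool frame: the origin (TCP) lies midway between the tips of the shut fingers; the grasp point (between the pads) lies 19 mm behind it; z points along the fingers, y is the line along which they close (so a half turn about z gives the same grasp; the last joint's range is limited). The gripper opens to 85 mm and grips with 20 to 120 N. Pads are 22 mm wide; open, the fingers measure 114 mm over their backs; the gripper's body (76 mm by 85 mm) begins 54 mm behind the grasp point. The pads swing forward as they close: fully open they stand 13 mm farther back than shut.
Start: joints at [1.159, 0.477, 0.022, 1.555, -0.011, 1.109, -0.083], TCP at [0.202, -0.644, 0.231] pointing down, gripper open.
Joint ranges: [-2.96, 2.96], [-0.34, 2.1], [-1.41, 1.46], [0.24, 2.44], [-1.37, 4.51], [0.17, 1.92], [-2.96, 2.96]. Speed limits (rad/s): [2.39, 2.39, 3.14, 3.14, 3.14, 3.14, 3.14].

## Interface

Orientations are given as a unit quaternion [w, x, y, z].
In Python, from station import bot gives the robot as it stands.
- The arm moves only by the tool jog_arm, never from a script. Its argument "rows" is a list of rows, each an object of numbers: "fingers": the finger opening in mm, from 0 to 85.4; "x", "y", "z": the shift along the tool's x, y, z in mm; "ax", "ay", "az": the turn, a rotation vector about the tool's x, y, z in degrees. A call has exactly 8 rows; each row shifts and turns the commanded pose from where the row before left it, along the tool's axes as they then stand; what a row does not reach is not made up. A row lasts 1/10 s, in which the tool goes at most 50 mm and 8.59 degrees, less where a joint would pass 70% of its speed; a pose out of reach is approached as far as the arm can. A call with a gripper value outside its range is refused whole. The fingers move at their own pace and stop on an object; "force" is the grip in N (left out, the last holds). Time passes only in rows, so rows that do not move let the fingers close, or fill a call up. It gives the time, the measured TCP pose, the force, the opening and the grip force at its end, in the units of the state.
- bot.get_obs(): the state, without advancing time (a new reading comes with each control period).
- bot.read_camera(name): name is "scene" or "top" or "wrist"; returns a dict with "pixels" (400x640x3 uint8, red, green, blue), "vertical_fov" (degrees; the focal length in pixels is half the picture's height over the tangent of half this angle, whatever the lens; pixels are square), "cx", "cy" (the principal point, pixels), "dist_coeffs" ([k1, k2, p1, p2, k3] as OpenCV has them; the pictures are not rectified), "world_from_camera" (4x4, takes a point from camera to world coordinates). Camera axes: x right, y down, z forward; pixel columns grow to the right and rows downward; lengths in m; the calibration is good to about 2 mm. A picture is of the moment at which its call begins. There is no depth.
- bot.hand_in(): hands the job in; it is judged then, once.
The state is a dict: "t": time; "q": joint angles; "joint_vel": joint speeds; "joint_torque": joint torques, N m; "eef_pos": TCP position; "tool_rot": TCP orientation; "contact_force": force on the tool from outside, world axes, zero at the start; "torque": the same for the moment, N m; "gripper_width": opening from 0.0 (shut) to 1.0 (fully open); "grasp_force": force on a finger pad.
Only numpy, scipy, OpenCV 4.12 (cv2) and the standard library are available. Lean on these libraries where they do the work, as an engineer would, in place of code of your own. Each camera call takes 0.05 s, during which the arm holds its last target. There are 200 camera calls.

## Working session

There is one attempt and no reset: what is moved stays moved. The work goes in short steps, Python scripts to look and compute and a tool call to move; the robot and the scene stay as the last step left them, time stands still between calls to the robot, and variables do not carry over. Pictures are saved under pics/ and viewed, at most 10 in all, crops included, and the job is handed in when it is done.

Besides the shell and the picture viewer there is one more tool, called after ">>>" by a JSON object that holds its "method" and its "body", one argument or row to a line. jog_arm: Moves the arm, as the interface text tells. Its arguments: {"type":"object","properties":{"rows":{"type":"array","items":{"type":"object","properties":{"fingers":{"type":"number"},"x":{"type":"number"},"y":{"type":"number"},"z":{"type":"number"},"ax":{"type":"number"},"ay":{"type":"number"},"az":{"type":"number"}}}},"force":{"type":"number"}},"required":["rows"]}

```bash
mkdir -p pics; cat > h.py <<'E'
import numpy as np,cv2,json
from station import bot
def cap(n,f):
    c=bot.read_camera(n); cv2.imwrite(f'pics/{f}.png',c['pixels'][:,:,::-1])
    d={k:np.array(v).tolist() for k,v in c.items() if k!='pixels'}; json.dump(d,open(f'pics/{f}.json','w'))
def load(f):
    c=json.load(open(f'pics/{f}.json')); F=200/np.tan(np.radians(c['vertical_fov'])/2)
    K=np.array([[F,0,c['cx']],[0,F,c['cy']],[0,0,1]]); return K,np.array(c['dist_coeffs']),np.array(c['world_from_camera'])
def plane(f,u,v,z):
    K,D,T=load(f); p=cv2.undistortPoints(np.array([[[u,v]]],float),K,D)[0,0]
    d=T[:3,:3]@[p[0],p[1],1]; o=T[:3,3]; return o+d*(z-o[2])/d[2]
def proj(f,P):
    K,D,T=load(f); W=np.linalg.inv(T); r,_=cv2.Rodrigues(W[:3,:3]); return cv2.projectPoints(np.array(P,float).reshape(-1,1,3),r,W[:3,3],K,D)[0][:,0]
def spt(o,a,P):
    P=np.atleast_2d(P); c,s=np.cos(a),np.sin(a); return np.c_[o[0]+c*P[:,0]-s*P[:,1],o[1]+s*P[:,0]+c*P[:,1],P[:,2]]
E
python3 -c "
from h import *
cap('scene','s0');cap('top','t0')
for f in('s0','t0'):print(load(f))
o=bot.get_obs();print(o['t'],o['eef_pos'],o['tool_rot'],o['contact_force'])"
```

```text
(array([[411.34244274,   0.        , 321.50316104],
       [  0.        , 411.34244274, 200.24195928],
       [  0.        ,   0.        ,   1.        ]]), array([0.02456668, 0.        , 0.        , 0.        , 0.        ]), array([[-0.47759223, -0.56395334,  0.67369302, -0.00698824],
       [-0.87856063,  0.3012544 , -0.37064404,  0.25102315],
       [ 0.00607296, -0.76889688, -0.63934397,  0.68280109],
       [ 0.        ,  0.        ,  0.        ,  1.        ]]))
(array([[513.22524168,   0.        , 321.66247529],
       [  0.        , 513.22524168, 196.00366975],
       [  0.        ,   0.        ,   1.        ]]), array([-0.16324231,  0.        ,  0.        ,  0.        ,  0.        ]), array([[-0.02237466, -0.98669024,  0.16106441,  0.4295275 ],
       [-0.99969429,  0.02038575, -0.01399064, -0.07170399],
       [ 0.01052101, -0.16132821, -0.98684473,  1.03869473],
       [ 0.        ,  0.        ,  0.        ,  1.        ]]))
0.1 [ 0.2017296  -0.64360453  0.23043797] [-7.88501283e-04  9.88487875e-01  1.51297946e-01 -1.73638804e-04] [-0.345057   -0.08345308 -0.5783086 ]
```

View pics/t0.png

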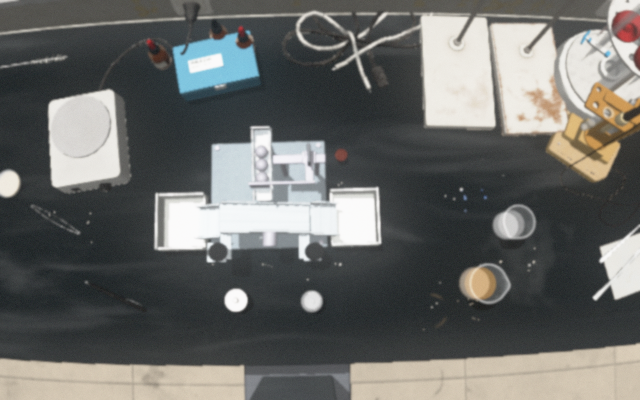

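View pics/s0.png

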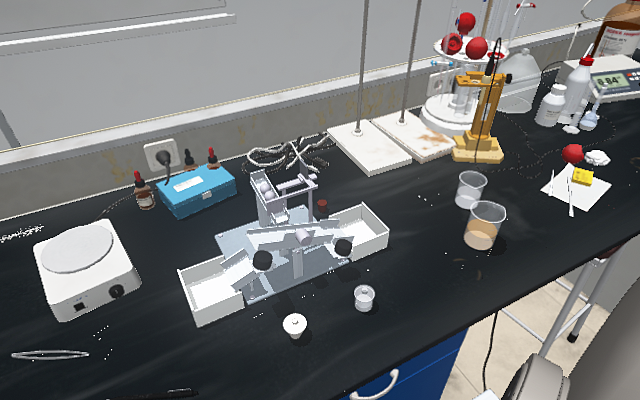

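The top view shows the sorter almost square on: pads at about (218,252) and (314,252), tray outer corners (155,194), (156,250), (379,188) and (381,244), stopper (341,155). The scene view has the pads at about (262,260) and (343,246). I'll triangulate these and enlarge the sorter.

```bash
cat >> h.py <<'E'
def tri(f,p,g,q):
    A=[];B=[]
    for n,u in((f,p),(g,q)):
        o=load(n)[2][:3,3]; d=plane(n,*u,0)-o; d/=np.linalg.norm(d); M=np.eye(3)-np.outer(d,d); A.append(M);B.append(M@o)
    return np.linalg.lstsq(np.vstack(A),np.hstack(B),rcond=None)[0]
E
python3 -c "
from h import *
for u in [(155,194),(156,250),(379,188),(381,244)]: print(plane('t0',*u,.056).round(4))
print('pads',tri('t0',(218,252),'s0',(262,260)),tri('t0',(314,252),'s0',(343,246)))
t=cv2.imread('pics/t0.png')[115:320,145:390];s=cv2.imread('pics/s0.png')[165:345,170:395]
cv2.imwrite('pics/c1.png',cv2.resize(t,None,fx=2.9,fy=2.9,interpolation=3));cv2.imwrite('pics/c2.png',cv2.resize(s,None,fx=3.3,fy=3.3,interpolation=3))"
```

```text
[0.6007 0.2425 0.056 ]
[0.4905 0.2378 0.056 ]
[ 0.6034 -0.1979  0.056 ]
[ 0.4942 -0.1975  0.056 ]
pads [0.48144718 0.10267509 0.12674344] [ 0.48087454 -0.06832886  0.0793458 ]
```

View pics/c1.png

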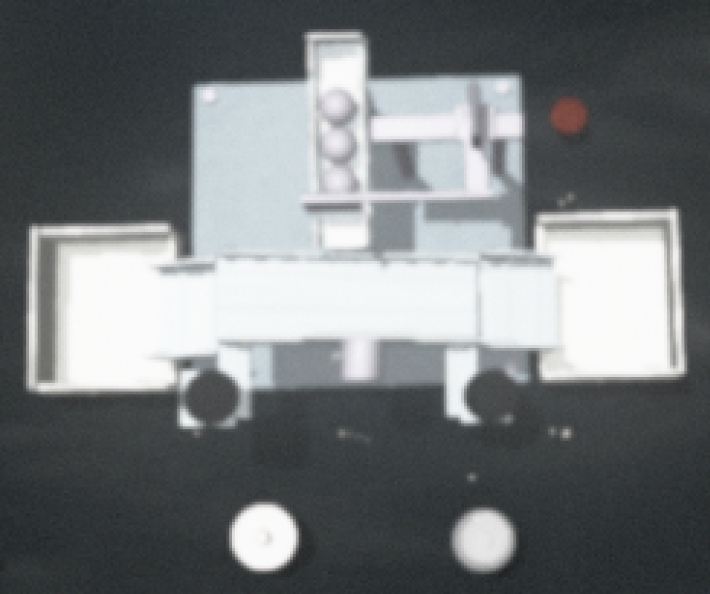

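View pics/c2.png

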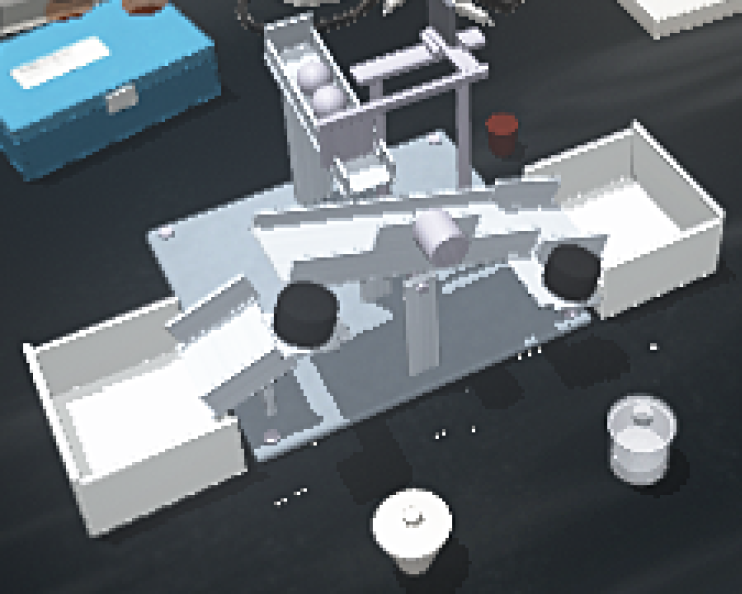

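Left pad (image left) is clearly raised, so the left end must be pressed. Crucible is at about (236,300) and bottle at (312,301) in the top image. Shutter tab is at about (310,153).

```bash
python3 -c "
from h import *
T=lambda x,y:(145+x/2.9,115+y/2.9)
S=lambda x,y:(170+x/3.3,165+y/3.3)
L=plane('t0',*T(212,394),.138);R=plane('t0',*T(491,395),.084)
d=L-R;print(L,R,'yaw',np.arctan2(-d[0],d[1]))
for a in(0,.01):
  for P,m in((L,(-.072,.078,0)),(R,(-.072,-.094,0))):print('org',(P-spt((0,0),a,m)[0])[:2])
for f,u in(('tab a',(474,82)),('tab b',(482,145))):print(f,plane('t0',*T(*u),.187))
for n,u,z in(('cruc',(265,537),.046),('bott',(483,540),.052),('stop',(569,116),.026)):print(n,plane('t0',*T(*u),z))
for o in((.554,.022),(.552,.024)):
  for a in (0.,.01):
    m=spt(o,a,[(-.072,.078,.1375),(-.072,-.094,.084),(.0735,-.09,.187),(.1075,-.09,.187),(0,0,.085)])
    p=proj('t0',m);q=proj('s0',m);print(o,a,((p-[145,115])*2.9).round().tolist(),((q-[170,165])*3.3).round().tolist())
"
```

```text
[0.4825377  0.09985447 0.138     ] [ 0.48185471 -0.06927542  0.084     ] yaw -0.004038272227315818
org [0.5545377  0.02185447]
org [0.55385471 0.02472458]
org [0.55531409 0.02257836]
org [0.55291112 0.02543987]
tab a [ 0.66050391 -0.06319329  0.187     ]
tab b [ 0.62226692 -0.06721012  0.187     ]
cruc [0.39283053 0.08204485 0.046     ]
bott [ 0.38874103 -0.06198428  0.052     ]
stop [ 0.67828931 -0.12760572  0.026     ]
(0.554, 0.022) 0.0 [[212.0, 395.0], [495.0, 395.0], [483.0, 136.0], [482.0, 80.0], [348.0, 286.0]] [[307.0, 298.0], [576.0, 259.0], [459.0, 2.0], [436.0, -25.0], [387.0, 236.0]]
(0.554, 0.022) 0.01 [[213.0, 396.0], [496.0, 393.0], [482.0, 135.0], [480.0, 79.0], [348.0, 286.0]] [[309.0, 298.0], [576.0, 257.0], [458.0, 1.0], [433.0, -25.0], [387.0, 236.0]]
(0.552, 0.024) 0.0 [[209.0, 398.0], [492.0, 398.0], [480.0, 140.0], [479.0, 84.0], [344.0, 289.0]] [[305.0, 301.0], [575.0, 262.0], [458.0, 4.0], [434.0, -22.0], [385.0, 239.0]]
(0.552, 0.024) 0.01 [[210.0, 400.0], [493.0, 396.0], [479.0, 138.0], [477.0, 82.0], [344.0, 289.0]] [[307.0, 302.0], [575.0, 261.0], [456.0, 4.0], [432.0, -23.0], [385.0, 239.0]]
```

>>> {"method": "jog_arm", "body": {
  "rows": [
    {"fingers":0,"az":5.8},
    {"fingers":0,"az":5.8},
    {"fingers":0,"az":5.8},
    {"fingers":0,"x":30,"y":-20},
    {"fingers":0,"x":40,"y":-40},
    {"fingers":0,"x":40,"y":-40},
    {"fingers":0,"x":40,"y":-40},
    {"fingers":0,"x":40,"y":-40}
  ]
}}

```text
invalid input
```

>>> {"method": "jog_arm", "body": {
  "force": 20,
  "rows": [
    {"fingers":0,"x":0,"y":0,"z":0,"ax":0,"ay":0,"az":5.8},
    {"fingers":0,"x":0,"y":0,"z":0,"ax":0,"ay":0,"az":5.8},
    {"fingers":0,"x":0,"y":0,"z":0,"ax":0,"ay":0,"az":5.8},
    {"fingers":0,"x":30,"y":-20,"z":0,"ax":0,"ay":0,"az":0},
    {"fingers":0,"x":35,"y":-35,"z":0,"ax":0,"ay":0,"az":0},
    {"fingers":0,"x":35,"y":-35,"z":0,"ax":0,"ay":0,"az":0},
    {"fingers":0,"x":35,"y":-35,"z":0,"ax":0,"ay":0,"az":0},
    {"fingers":0,"x":35,"y":-35,"z":0,"ax":0,"ay":0,"az":0}
  ]
}}

```text
t: 0.9
eef_pos: [0.3729, -0.4823, 0.231]
tool_rot: [-0.0, 1.0, -0.0, -0.0]
contact_force: [0.5, -0.5, 0.4]
gripper_width: 0.001
grasp_force: 0.0
```

>>> {"method": "jog_arm", "body": {
  "rows": [
    {"fingers":0,"x":25,"y":-40,"z":0,"ax":0,"ay":0,"az":0},
    {"fingers":0,"x":25,"y":-40,"z":0,"ax":0,"ay":0,"az":0},
    {"fingers":0,"x":25,"y":-40,"z":0,"ax":0,"ay":0,"az":0},
    {"fingers":0,"x":25,"y":-40,"z":0,"ax":0,"ay":0,"az":0},
    {"fingers":0,"x":8,"y":-45,"z":0,"ax":0,"ay":0,"az":0},
    {"fingers":0,"x":0,"y":-45,"z":0,"ax":0,"ay":0,"az":0},
    {"fingers":0,"x":0,"y":-45,"z":0,"ax":0,"ay":0,"az":0},
    {"fingers":0,"x":0,"y":-45,"z":0,"ax":0,"ay":0,"az":0}
  ]
}}

```text
t: 1.7
eef_pos: [0.4794, -0.1422, 0.231]
tool_rot: [0.0, 1.0, 0.0, -0.0]
contact_force: [0.4, 0.4, -0.1]
gripper_width: -0.004
grasp_force: 0.0
```

>>> {"method": "jog_arm", "body": {
  "rows": [
    {"fingers":0,"x":0,"y":-45,"z":0,"ax":0,"ay":0,"az":0},
    {"fingers":0,"x":0,"y":-45,"z":0,"ax":0,"ay":0,"az":0},
    {"fingers":0,"x":0,"y":-45,"z":0,"ax":0,"ay":0,"az":0},
    {"fingers":0,"x":0,"y":-45,"z":0,"ax":0,"ay":0,"az":0},
    {"fingers":0,"x":0,"y":-40,"z":0,"ax":0,"ay":0,"az":0},
    {"fingers":0,"x":0,"y":-25,"z":0,"ax":0,"ay":0,"az":0},
    {"fingers":0,"x":0,"y":0,"z":0,"ax":0,"ay":0,"az":0},
    {"fingers":0,"x":0,"y":0,"z":0,"ax":0,"ay":0,"az":0}
  ]
}}

```text
t: 2.5
eef_pos: [0.4796, 0.101, 0.231]
tool_rot: [0.0, 1.0, 0.001, -0.0]
contact_force: [0.2, 0.1, 0.6]
gripper_width: 0.002
grasp_force: 0.0
```

>>> {"method": "jog_arm", "body": {
  "rows": [
    {"fingers":0,"x":0,"y":-8,"z":20,"ax":0,"ay":0,"az":0},
    {"fingers":0,"x":0,"y":0,"z":25,"ax":0,"ay":0,"az":0},
    {"fingers":0,"x":0,"y":0,"z":20,"ax":0,"ay":0,"az":0},
    {"fingers":0,"x":0,"y":0,"z":15,"ax":0,"ay":0,"az":0},
    {"fingers":0,"x":0,"y":0,"z":5,"ax":0,"ay":0,"az":0},
    {"fingers":0,"x":0,"y":0,"z":5,"ax":0,"ay":0,"az":0},
    {"fingers":0,"x":0,"y":0,"z":5,"ax":0,"ay":0,"az":0},
    {"fingers":0,"x":0,"y":0,"z":5,"ax":0,"ay":0,"az":0}
  ]
}}

```text
t: 3.3
eef_pos: [0.4805, 0.1088, 0.1317]
tool_rot: [-0.0, 1.0, -0.0, 0.001]
contact_force: [0.9, 0.7, 0.5]
gripper_width: 0.001
grasp_force: 0.3
```

>>> {"method": "jog_arm", "body": {
  "rows": [
    {"fingers":0,"x":0,"y":0,"z":5,"ax":0,"ay":0,"az":0},
    {"fingers":0,"x":0,"y":0,"z":5,"ax":0,"ay":0,"az":0},
    {"fingers":0,"x":0,"y":0,"z":5,"ax":0,"ay":0,"az":0},
    {"fingers":0,"x":0,"y":0,"z":5,"ax":0,"ay":0,"az":0},
    {"fingers":0,"x":0,"y":0,"z":5,"ax":0,"ay":0,"az":0},
    {"fingers":0,"x":0,"y":0,"z":5,"ax":0,"ay":0,"az":0},
    {"fingers":0,"x":0,"y":0,"z":5,"ax":0,"ay":0,"az":0},
    {"fingers":0,"x":0,"y":0,"z":0,"ax":0,"ay":0,"az":0}
  ]
}}

```text
t: 4.1
eef_pos: [0.4794, 0.1088, 0.0955]
tool_rot: [0.0, 1.0, 0.0, -0.001]
contact_force: [-0.8, 0.2, 0.2]
gripper_width: 0.001
grasp_force: 0.0
```

```bash
python3 -c "
from h import *
cap('scene','s1')
s=cv2.imread('pics/s1.png')[100:345,170:440]
cv2.imwrite('pics/c3.png',cv2.resize(s,None,fx=2.4,fy=2.4,interpolation=3))"
```

```text
(no output)
```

View pics/c3.png

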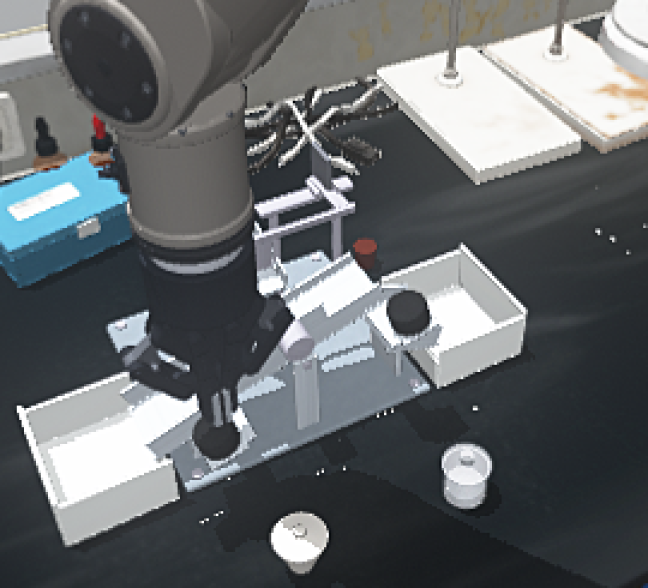

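The gate has rocked over: the right pad at crop (408,313) is now high, and the left pad is down under the fingertips at (217,440). I'll press a touch more, then retreat straight up.

>>> {"method": "jog_arm", "body": {
  "rows": [
    {"fingers":0,"x":0,"y":0,"z":3,"ax":0,"ay":0,"az":0},
    {"fingers":0,"x":0,"y":0,"z":3,"ax":0,"ay":0,"az":0},
    {"fingers":0,"x":0,"y":0,"z":0,"ax":0,"ay":0,"az":0},
    {"fingers":0,"x":0,"y":0,"z":-15,"ax":0,"ay":0,"az":0},
    {"fingers":0,"x":0,"y":0,"z":-30,"ax":0,"ay":0,"az":0},
    {"fingers":0,"x":0,"y":0,"z":-40,"ax":0,"ay":0,"az":0},
    {"fingers":0,"x":0,"y":0,"z":-40,"ax":0,"ay":0,"az":0},
    {"fingers":0,"x":0,"y":0,"z":-25,"ax":0,"ay":0,"az":0}
  ]
}}

```text
t: 4.95
eef_pos: [0.4807, 0.1093, 0.2434]
tool_rot: [-0.0, 1.0, 0.0, 0.002]
contact_force: [0.9, 0.2, 0.9]
gripper_width: -0.001
grasp_force: 0.0
```

>>> {"method": "jog_arm", "body": {
  "rows": [
    {"fingers":0,"x":0,"y":40,"z":0,"ax":0,"ay":0,"az":0},
    {"fingers":0,"x":20,"y":40,"z":0,"ax":0,"ay":0,"az":0},
    {"fingers":0,"x":30,"y":35,"z":0,"ax":0,"ay":0,"az":0},
    {"fingers":0,"x":30,"y":35,"z":0,"ax":0,"ay":0,"az":0},
    {"fingers":0,"x":30,"y":35,"z":0,"ax":0,"ay":0,"az":0},
    {"fingers":0,"x":30,"y":35,"z":0,"ax":0,"ay":0,"az":0},
    {"fingers":0,"x":23,"y":15,"z":0,"ax":0,"ay":0,"az":0},
    {"fingers":0,"x":0,"y":0,"z":0,"ax":0,"ay":0,"az":0}
  ]
}}

```text
t: 5.75
eef_pos: [0.6447, -0.1298, 0.2395]
tool_rot: [0.001, 1.0, -0.002, 0.0]
contact_force: [-0.4, 0.6, 0.3]
gripper_width: 0.001
grasp_force: 0.0
```

```bash
python3 -c "
from h import *
cap('scene','s2');cap('top','t2')
s=cv2.imread('pics/s2.png')[120:345,170:400];t=cv2.imread('pics/t2.png')[100:270,140:400]
cv2.imwrite('pics/c4.png',np.vstack([cv2.resize(s,(368,360)),cv2.resize(t,(368,240))]))"
```

```text
(no output)
```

View pics/c4.png

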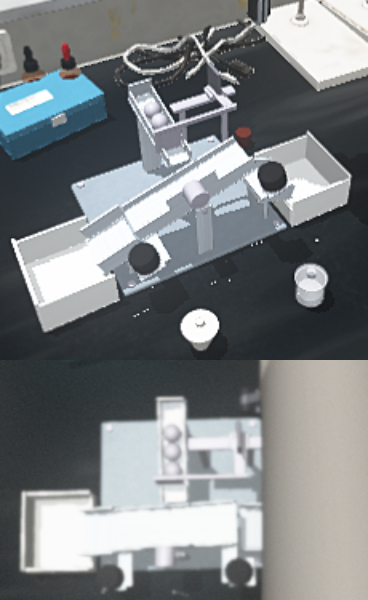

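The gate stays tipped to the left with the balls still held. Now lower beside the tab and push.

>>> {"method": "jog_arm", "body": {
  "rows": [
    {"fingers":0,"x":0,"y":0,"z":20,"ax":0,"ay":0,"az":0},
    {"fingers":0,"x":0,"y":0,"z":25,"ax":0,"ay":0,"az":0},
    {"fingers":0,"x":0,"y":0,"z":20,"ax":0,"ay":0,"az":0},
    {"fingers":0,"x":0,"y":0,"z":10,"ax":0,"ay":0,"az":0},
    {"fingers":0,"x":0,"y":-10,"z":0,"ax":0,"ay":0,"az":0},
    {"fingers":0,"x":0,"y":-10,"z":0,"ax":0,"ay":0,"az":0},
    {"fingers":0,"x":0,"y":-8,"z":0,"ax":0,"ay":0,"az":0},
    {"fingers":0,"x":0,"y":-6,"z":0,"ax":0,"ay":0,"az":0}
  ]
}}

```text
t: 6.65
eef_pos: [0.6436, -0.0901, 0.1666]
tool_rot: [-0.0, 1.0, 0.001, 0.001]
contact_force: [0.3, -0.5, 0.5]
gripper_width: 0.003
grasp_force: 0.0
```

>>> {"method": "jog_arm", "body": {
  "rows": [
    {"fingers":0,"x":0,"y":-6,"z":0,"ax":0,"ay":0,"az":0},
    {"fingers":0,"x":0,"y":-6,"z":0,"ax":0,"ay":0,"az":0},
    {"fingers":0,"x":0,"y":-6,"z":0,"ax":0,"ay":0,"az":0},
    {"fingers":0,"x":0,"y":-6,"z":0,"ax":0,"ay":0,"az":0},
    {"fingers":0,"x":0,"y":-6,"z":0,"ax":0,"ay":0,"az":0},
    {"fingers":0,"x":0,"y":-6,"z":0,"ax":0,"ay":0,"az":0},
    {"fingers":0,"x":0,"y":-6,"z":0,"ax":0,"ay":0,"az":0},
    {"fingers":0,"x":0,"y":-6,"z":0,"ax":0,"ay":0,"az":0}
  ]
}}

```text
t: 7.45
eef_pos: [0.6429, -0.0436, 0.1653]
tool_rot: [0.0, 1.0, 0.0, -0.0]
contact_force: [-0.1, -1.1, 1.8]
gripper_width: 0.001
grasp_force: 0.8
```

>>> {"method": "jog_arm", "body": {
  "rows": [
    {"fingers":0,"x":0,"y":-3,"z":0,"ax":0,"ay":0,"az":0},
    {"fingers":0,"x":0,"y":-2,"z":0,"ax":0,"ay":0,"az":0},
    {"fingers":0,"x":0,"y":-1,"z":0,"ax":0,"ay":0,"az":0},
    {"fingers":0,"x":0,"y":-1,"z":0,"ax":0,"ay":0,"az":0},
    {"fingers":0,"x":0,"y":-1,"z":0,"ax":0,"ay":0,"az":0},
    {"fingers":0,"x":0,"y":0,"z":0,"ax":0,"ay":0,"az":0},
    {"fingers":0,"x":0,"y":0,"z":0,"ax":0,"ay":0,"az":0},
    {"fingers":0,"x":0,"y":0,"z":0,"ax":0,"ay":0,"az":0}
  ]
}}

```text
t: 8.25
eef_pos: [0.6428, -0.036, 0.1653]
tool_rot: [-0.0, 1.0, 0.0, -0.0]
contact_force: [-0.2, -1.6, 0.3]
gripper_width: 0.001
grasp_force: 0.5
```

Only sliding friction so far, so the stop has not been reached. I'll keep pushing in millimetre steps.

>>> {"method": "jog_arm", "body": {
  "rows": [
    {"fingers":0,"x":0,"y":-1,"z":0,"ax":0,"ay":0,"az":0},
    {"fingers":0,"x":0,"y":-1,"z":0,"ax":0,"ay":0,"az":0},
    {"fingers":0,"x":0,"y":-1,"z":0,"ax":0,"ay":0,"az":0},
    {"fingers":0,"x":0,"y":0,"z":0,"ax":0,"ay":0,"az":0},
    {"fingers":0,"x":0,"y":0,"z":0,"ax":0,"ay":0,"az":0},
    {"fingers":0,"x":0,"y":0,"z":0,"ax":0,"ay":0,"az":0},
    {"fingers":0,"x":0,"y":0,"z":0,"ax":0,"ay":0,"az":0},
    {"fingers":0,"x":0,"y":0,"z":0,"ax":0,"ay":0,"az":0}
  ]
}}

```text
t: 9.05
eef_pos: [0.6428, -0.0336, 0.1653]
tool_rot: [0.0, 1.0, -0.0, -0.0]
contact_force: [0.2, -4.6, 1.2]
gripper_width: -0.004
grasp_force: 2.3
```

>>> {"method": "jog_arm", "body": {
  "rows": [
    {"fingers":0,"x":0,"y":-1,"z":0,"ax":0,"ay":0,"az":0},
    {"fingers":0,"x":0,"y":0,"z":0,"ax":0,"ay":0,"az":0},
    {"fingers":0,"x":0,"y":0,"z":0,"ax":0,"ay":0,"az":0},
    {"fingers":0,"x":0,"y":0,"z":0,"ax":0,"ay":0,"az":0},
    {"fingers":0,"x":0,"y":0,"z":0,"ax":0,"ay":0,"az":0},
    {"fingers":0,"x":0,"y":0,"z":0,"ax":0,"ay":0,"az":0},
    {"fingers":0,"x":0,"y":0,"z":0,"ax":0,"ay":0,"az":0},
    {"fingers":0,"x":0,"y":0,"z":0,"ax":0,"ay":0,"az":0}
  ]
}}

```text
t: 9.85
eef_pos: [0.6428, -0.0335, 0.1653]
tool_rot: [0.001, 1.0, -0.001, -0.0]
contact_force: [-0.2, -6.2, 1.2]
gripper_width: 0.003
grasp_force: 3.3
```

The stop is reached: position holds while the force rises. Now back off, rise and look.

>>> {"method": "jog_arm", "body": {
  "rows": [
    {"fingers":0,"x":0,"y":10,"z":0,"ax":0,"ay":0,"az":0},
    {"fingers":0,"x":0,"y":20,"z":0,"ax":0,"ay":0,"az":0},
    {"fingers":0,"x":0,"y":30,"z":0,"ax":0,"ay":0,"az":0},
    {"fingers":0,"x":0,"y":30,"z":-20,"ax":0,"ay":0,"az":0},
    {"fingers":0,"x":0,"y":30,"z":-30,"ax":0,"ay":0,"az":0},
    {"fingers":0,"x":0,"y":40,"z":-30,"ax":0,"ay":0,"az":0},
    {"fingers":0,"x":0,"y":40,"z":0,"ax":0,"ay":0,"az":0},
    {"fingers":0,"x":0,"y":0,"z":0,"ax":0,"ay":0,"az":0}
  ]
}}

```text
t: 10.65
eef_pos: [0.6421, -0.2398, 0.2463]
tool_rot: [0.002, 1.0, -0.004, 0.001]
contact_force: [-0.5, -0.9, 0.1]
gripper_width: 0.001
grasp_force: 0.0
```

```bash
python3 -c "
from h import *
cap('scene','s3');cap('top','t3')
s=cv2.imread('pics/s3.png')[120:345,170:400];t=cv2.imread('pics/t3.png')[100:320,140:400]
cv2.imwrite('pics/c5.png',np.hstack([cv2.resize(s,(400,391)),cv2.resize(t,(400,338))[:338].copy() if 0 else cv2.resize(t,(400,391))]))"
```

```text
(no output)
```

View pics/c5.png

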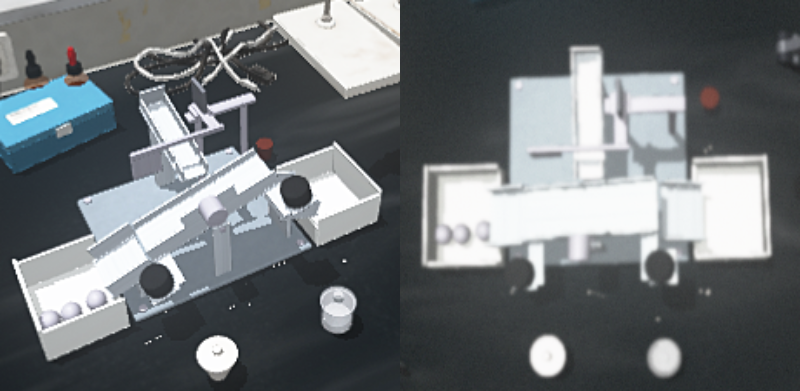

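All three balls are in the left tray (right half, about (443,233), (460,233) and (483,230)). The gate is still tipped left, and the crucible, bottle and stopper have not moved.

```bash
python3 -c "
from station import bot
print(bot.hand_in())"
```

```text
the job is handed in; nothing more can be done
None
```

The job is handed in: the gate was rocked fully over first, then the shutter pushed to its stop; the last pictures show all three balls in the left tray and the crucible, bottle and stopper still in place.

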